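# Pump up the welding table's hold-down clamp

### The arm

A 6-joint arm with a two-finger parallel gripper is mounted at the origin on the work surface. World frame = base frame: x ahead of the robot, y to its left, z up, the work surface at z = 0. Lengths are in m, angles in rad, forces in N, time in s.
With the tool pointing down it reaches from about 0.425 to 0.95 m from the base axis. Payload 3.5 kg.
Tool frame: the origin (TCP) lies on the centre line of the jaws, within the pads' length; the fingertips stand 17 mm ahead of it and the grasp point (between the pads) lies 2 mm behind it; z points along the fingers, y is the line along which they close (so a half turn about z gives the same grasp; the last joint's range is limited). The gripper opens to 85 mm and grips with 20 to 120 N. Pads are 22 mm wide; open, the fingers measure 114 mm over their backs; the gripper's body (76 mm by 85 mm) begins 54 mm behind the grasp point. The pads swing forward as they close: fully open they stand 13 mm farther back than shut.
Start: joints at [-0.15, 0.286, 1.577, -0, 1.279, -0.15], TCP at [0.675, 0, 0.248] pointing down, gripper open.
Joint ranges: [-2.77, 2.77], [-0.9, 2.22], [0.21, 2.48], [-1.53, 4.67], [0.24, 2.81], [-2.84, 2.84]. Speed limits (rad/s): [2.79, 2.79, 3.14, 3.14, 3.14, 3.14].

### API

Orientations are given as a unit quaternion [x, y, z, w].
In Python, from plant import ctrl gives the robot as it stands. The module is installed in compiled form; this text tells all that it offers.
- The arm moves only by the tool drive_tool, never from a script. Its argument "moves" is a list of rows, each a list of 3 entries, a list of its own where there are three numbers: the turn, a rotation vector about the tool's x, y, z in rad, then the shift along the tool's x, y, z in m, then the finger opening in m, from 0 to 0.0854. A call has 1 to 5 rows; each row shifts and turns the commanded pose from where the row before left it, along the tool's axes as they then stand; what a row does not reach is not made up. A row lasts 1/8 s, in which the tool goes at most 62.5 mm and 10.7 degrees, less where a joint would pass 70% of its speed; a pose out of reach is approached as far as the arm can. A call with a gripper value outside its range is refused whole. The fingers move at their own pace and stop on an object; "grip_force" is the grip in N (left out, the last holds). Time passes only in rows, so rows that do not move let the fingers close. It gives the time, the measured TCP pose, the force, the opening and the grip force at its end, in the units of the state.
- ctrl.get_state(): the state, without advancing time (a new reading comes with each control period).
- ctrl.read_camera(name): name is "scene" or "side" or "wrist"; returns a dict with "image" (384x512x3 uint8, red, green, blue), "fx", "fy", "cx", "cy" (pixels), "dist" ([k1, k2, p1, p2, k3] as OpenCV has them; the pictures are not rectified), "R" (3x3) and "t" (3): a world point X has camera coordinates R X + t. Camera axes: x right, y down, z forward; pixel columns grow to the right and rows downward; lengths in m; the calibration is good to about 2 mm. A picture is of the moment at which its call begins. There is no depth.
- ctrl.sign_off(): hands the job in; it is judged then, once.
The state is a dict: "time": time; "qpos": joint angles; "dq": joint speeds; "joint_efforts": joint torques, N m; "eef_pos": TCP position; "tcp_rot": TCP orientation; "contact_force": force on the tool from outside, world axes, zero at the start; "wrist_torque": the same for the moment, N m; "opening": opening from 0.0 (shut) to 1.0 (fully open); "finger_force": force on a finger pad.
Only numpy, scipy, OpenCV 4.12 (cv2) and the standard library are available. Lean on these libraries where they do the work, as an engineer would, in place of code of your own. Each camera call takes 0.05 s, during which the arm holds its last target. There are 200 camera calls.

### The job

Pressurise the hold-down clamp on the welding table: push its black pump knob all the way down with your fingertips and let it come all the way back up, again and again, until the red indicator pin beside it stands fully out and its green band shows. Only push the knob: do not touch the pin, and leave the other things on the table where they are. Finish with the knob let go and fully up.

Things in the scene. Friction and masses are not known exactly. Their poses are not given: they have to be found in the camera images.
- pump: Hold-down clamp with built-in push pump, bolted down, yaw varies. Origin: on the table under the centre of its blue block (60 x by 160 y, top 75 mm high); z up, x towards the yellow arm, y along the block. Knob at x 0, y +50 mm; indicator pin at x 0, y -45 mm. Base plate 10 mm thick, x -50 to 160, y +-105 mm. Yellow arm and foot reach x = 125 mm, at most 73 mm high.
- knob_top (a point): Black round pump knob, 44 mm across and 18 mm thick. This point: centre of its flat top, 138 mm above the table when up; moves with the plunger straight down 20 mm to 118 mm. Beneath it stands a steel barrel 38 mm across, 95 mm high.
- plunger (a joint): How far the pump knob is pushed down, in m: 0 fully up, 0.020 fully down (hard stop). A spring brings it back up; pushing takes about 4 N at first and about 10 N at the bottom. A stroke must go at least about four fifths of the way down, and then nearly all the way up, to count.
- pin_tip (a point): Indicator pin, red with a 9 mm green band at its foot, 16 mm across, round tip, in a brass cap (40 mm across, top 85 mm above the table), 95 mm from the knob. This point: its tip, 90 mm above the table when the pin is in, 120 mm when fully out. The green band starts to show when the pin is about 20 mm out and is all in view at 30 mm. Not to be touched.
- pin_out (a joint): How far the indicator pin is out, in m: 0 in, 0.030 fully out. It rises while the knob goes down, about 5 mm per full stroke (the first 2 to 7 mm, the last maybe less), and stays put while the knob comes up. It starts 0 to 10 mm out, so about 4 to 6 strokes are needed; once it is out, further strokes do nothing.
- tin: Loose closed tin with an orange label, 68 mm across, 75 mm high. Origin: centre of its underside.
- jar: Loose amber jar with a steel lid, 60 mm across, 85 mm high. Origin: centre of its underside.
- magnet: Loose red welding magnet, stepped block 60 x 60 x 40 mm. Origin: centre of its underside.
- coupons: Loose stack of steel coupons, 70 x 55 x 18 mm. Origin: centre of its underside.
- brush: Loose brush, 220 mm long, lying at the right of the table. Origin: underside, near its middle.
- fclamp: Loose steel bar clamp with a wooden handle, 290 x 110 x 25 mm, lying flat at the left of the table. Origin: underside, centre.

How it is judged:
On the way, in this order (a step that is already met when the one before it is completed fails the run):
1. the knob is pushed well down (value of joint plunger above 0.014 m), for 0.04 s.
2. the knob comes back up (value of joint plunger below 0.004 m), for 0.04 s.
3. the knob is pushed well down again (value of joint plunger above 0.014 m), for 0.04 s.
At the end, for the whole second after the job is handed in: The indicator pin is at least 28 mm out (of 30), the pump knob is back up to within 3 mm, and every loose thing is within 25 mm of where it started (value of joint pin_out above 0.028 m and value of joint plunger below 0.003 m and distance of each of tin, jar, magnet, coupons, brush, fclamp from where it was at the start of the episode below 0.025 m); the robot touches nothing.
It fails at once if the indicator pin was touched (contact force between any of the fingers, the arm and pin_out above 0.5 N).
It fails at once if a loose thing was pushed, lifted or carried more than 25 mm (distance of any of tin, jar, magnet, coupons, brush, fclamp from where it was at the start of the episode above 0.025 m).
It also fails if it takes over 51 s, if anything falls off the work surface, if the arm or the gripper's body presses on something with over 40 N, if the wrist force passes 120 N, or if a joint passes its speed limit or range.

## Working session

There is one attempt and no reset: what is moved stays moved. The work goes in short steps, Python scripts to look and compute and a tool call to move; the robot and the scene stay as the last step left them, time stands still between calls to the robot, and variables do not carry over. Pictures are saved under pics/ and viewed, at most 10 in all, crops included, and the job is handed in when it is done.

Besides the shell and the picture viewer there is one more tool, called after ">>>" as name(argument=value, ...), one argument or row to a line, values as JSON. drive_tool: Moves the arm, as the interface text tells. Its arguments: {"type":"object","properties":{"moves":{"type":"array","items":{"type":"array"}},"grip_force":{"type":"number"}},"required":["moves"]}

```bash
mkdir -p pics
cat > h.py <<'E'
import numpy as np, cv2
from plant import ctrl
def snap(n,f):
    c=ctrl.read_camera(n); cv2.imwrite(f,cv2.cvtColor(c["image"],cv2.COLOR_RGB2BGR)); return c
def K(c): return np.array([[c["fx"],0,c["cx"]],[0,c["fy"],c["cy"]],[0,0,1.]])
def at(c,px,z):
    p=cv2.undistortPoints(np.array([[px]],float),K(c),np.array(c["dist"]))[0,0]
    R=np.array(c["R"]);d=R.T@np.r_[p,1];o=-R.T@np.array(c["t"]);return o+d*(z-o[2])/d[2]
def proj(c,X):
    return cv2.projectPoints(np.array(X,float).reshape(-1,3),cv2.Rodrigues(np.array(c["R"]))[0],np.array(c["t"]),K(c),np.array(c["dist"]))[0][:,0]
E
python3 - <<'E'
from h import *
import cv2
a=snap("scene","pics/a.png");b=snap("side","pics/b.png")
import pickle;pickle.dump((a,b),open("ab.pkl","wb"))
s=ctrl.get_state();print(s["time"],s["eef_pos"],s["tcp_rot"],s["contact_force"])
E
```

```text
0.1 [6.74439906e-01 1.19435684e-04 2.47070796e-01] [ 7.07107610e-01  7.07105152e-01 -6.27753456e-04 -8.58539458e-04] [ 0.41547737  0.34560345 -0.15825184]
```

View pics/a.png

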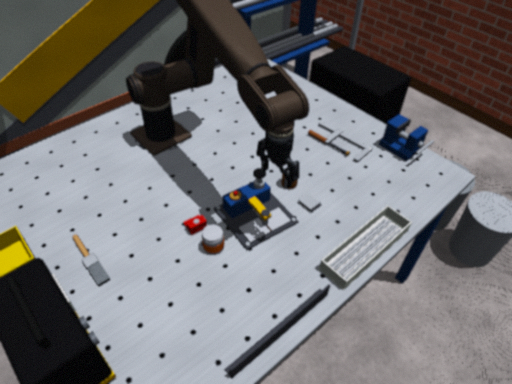

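View pics/b.png

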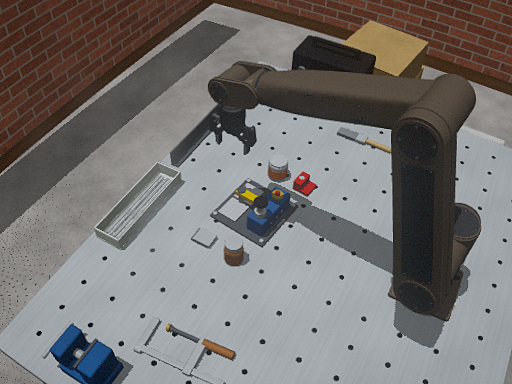

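The side view shows the knob at about (260,200) and the pin cap at about (278,192). In the scene view they are at about (260,183) and (236,196). I'll enlarge both.

Run:
```python
import cv2,numpy as np
a=cv2.imread("pics/a.png")[150:260,180:320];b=cv2.imread("pics/b.png")[145:270,190:330]
a=cv2.resize(a,(700,550)[:2],interpolation=cv2.INTER_CUBIC);b=cv2.resize(b,(672,600),interpolation=cv2.INTER_CUBIC)
cv2.imwrite("pics/a2.png",a);cv2.imwrite("pics/b2.png",b)
```

```text
(no output)
```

View pics/a2.png

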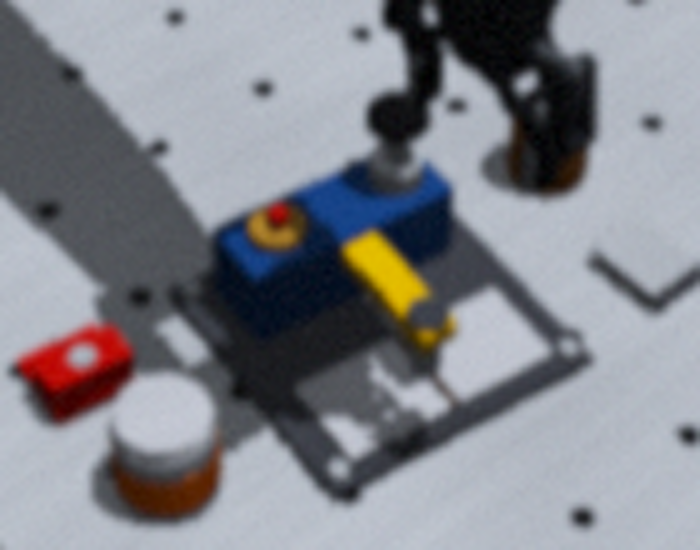

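View pics/b2.png

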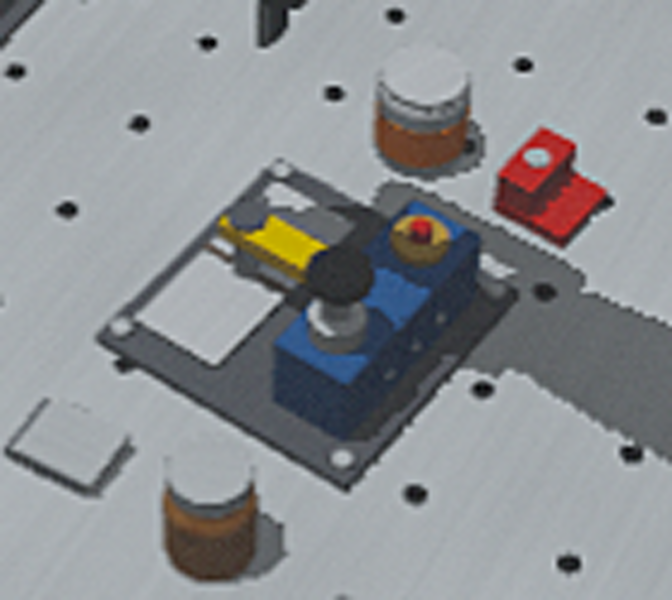

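Run:
```python
from h import *
import pickle
a,b=pickle.load(open("ab.pkl","rb"))
for c,k,p in ((a,(259.4,172.8),(235.4,195.2)),(b,(261,201),(277.5,194.6))):
    k=at(c,k,.135);p=at(c,p,.085);print(k,p,(k-p),np.linalg.norm((k-p)[:2]),np.degrees(np.arctan2(*(k-p)[1::-1])))
print(at(a,(289,171),0.085),at(b,(234,240),.085))
print("jar/tin other",at(b,(278.5,160),.085))
```

```text
[0.54298085 0.05967189 0.135     ] [ 0.53317803 -0.03563256  0.085     ] [0.00980282 0.09530446 0.05      ] 0.09580728087505064 84.12732592342837
[0.53866144 0.0612871  0.135     ] [ 0.5247818  -0.02827199  0.085     ] [0.01387965 0.08955909 0.05      ] 0.09062822717091736 81.19052391125882
[0.56455859 0.18188408 0.085     ] [0.55473474 0.1952764  0.085     ]
jar/tin other [ 0.59275495 -0.17086003  0.085     ]
```

>>> drive_tool(
  moves=[
    [[0,0,0],[0.02,-0.044,0],0],
    [[0,0,0],[0.02,-0.045,0],0],
    [[0,0,0],[0.02,-0.045,0],0],
    [[0,0,0],[0,0,0.03],0],
    [[0,0,0],[0,0,0],0],
  ],
  grip_force=40,
)

```text
time: 0.72
eef_pos: [0.5388, 0.0604, 0.2156]
tcp_rot: [0.707, 0.707, -0.002, -0.002]
contact_force: [-0.4, -0.1, 0.5]
opening: 0.001
finger_force: 0.0
```

Run:
```python
from h import *
c=snap("wrist","pics/w1.png");b=snap("side","pics/s1.png")
import pickle;pickle.dump((c,b),open("w1.pkl","wb"))
w=cv2.resize(cv2.imread("pics/w1.png"),(400,300));s=cv2.resize(cv2.imread("pics/s1.png")[145:250,200:340],(400,300),interpolation=cv2.INTER_CUBIC)
cv2.imwrite("pics/c1.png",np.hstack([w,s]))
st=ctrl.get_state();print(st["time"],st["eef_pos"],st["contact_force"],st["opening"])
```

```text
0.825 [0.54117524 0.05989418 0.21841088] [-0.80447203  0.41226892 -0.51305926] 3.4201564013993833e-06
```

View pics/c1.png

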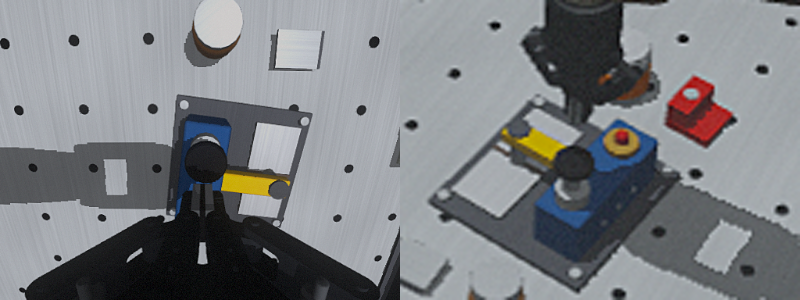

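The wrist view shows the knob at about (262,207) in full-size pixels, with the closed fingertips just short of it and everything else clear.

Run:
```python
from h import *
import pickle
c,b=pickle.load(open("w1.pkl","rb"))
im=cv2.cvtColor(c["image"],cv2.COLOR_RGB2GRAY)[170:245,225:300]
print(at(c,(262.4,207),.138)); print(proj(c,[[.541,.060,.138],[.541,.06,.2]]))
cv2.imwrite("pics/w1z.png",cv2.resize(cv2.imread("pics/w1.png")[160:280,200:330],(650,600),interpolation=cv2.INTER_CUBIC))
```

```text
[0.54075404 0.06485577 0.138     ]
[[262.68812937 212.82966156]
 [263.44159613 253.07997013]]
```

View pics/w1z.png

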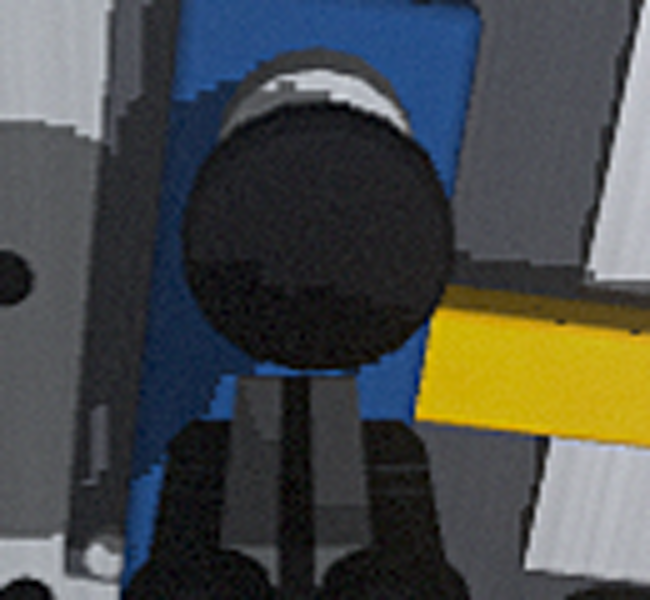

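>>> drive_tool(
  moves=[
    [[0,0,0],[0.003,0,0.04],0],
    [[0,0,0],[0,0,0.015],0],
    [[0,0,0],[0,0,0.008],0],
    [[0,0,0],[0,0,0.008],0],
    [[0,0,0],[0,0,0],0],
  ],
)

```text
time: 1.45
eef_pos: [0.5415, 0.0628, 0.1487]
tcp_rot: [0.707, 0.707, -0.0, 0.0]
contact_force: [-4.1, -0.5, 4.4]
opening: 0.005
finger_force: 2.1
```

>>> drive_tool(
  moves=[
    [[0,0,0],[0,0,0.008],0],
    [[0,0,0],[0,0,0.005],0],
    [[0,0,0],[0,0,0],0],
  ],
)

```text
time: 1.82
eef_pos: [0.5422, 0.0628, 0.1368]
tcp_rot: [0.707, 0.707, 0.001, 0.001]
contact_force: [-4.4, 0.5, 7.1]
opening: -0.004
finger_force: 3.8
```

>>> drive_tool(
  moves=[
    [[0,0,0],[0,0,0.003],0],
    [[0,0,0],[0,0,0],0],
  ],
)

```text
time: 2.08
eef_pos: [0.5422, 0.0628, 0.135]
tcp_rot: [0.707, 0.707, 0.0, 0.001]
contact_force: [-6.6, -0.4, 12.8]
opening: 0.0
finger_force: 6.1
```

>>> drive_tool(
  moves=[
    [[0,0,0],[0,0,0.001],0],
    [[0,0,0],[0,0,-0.016],0],
    [[0,0,0],[0,0,-0.016],0],
    [[0,0,0],[0,0,0],0],
    [[0,0,0],[0,0,0],0],
  ],
)

```text
time: 2.7
eef_pos: [0.5406, 0.0631, 0.1617]
tcp_rot: [0.707, 0.707, -0.0, -0.0]
contact_force: [-0.2, -0.2, -0.4]
opening: -0.002
finger_force: 0.0
```

>>> drive_tool(
  moves=[
    [[0,0,0],[0,0,0.011],0],
    [[0,0,0],[0,0,0.011],0],
    [[0,0,0],[0,0,0.01],0],
    [[0,0,0],[0,0,0],0],
    [[0,0,0],[0,0,0],0],
  ],
)

```text
time: 3.32
eef_pos: [0.5417, 0.063, 0.1349]
tcp_rot: [0.707, 0.707, -0.001, -0.0]
contact_force: [-10.5, 0.9, 25.3]
opening: -0.001
finger_force: 12.8
```

>>> drive_tool(
  moves=[
    [[0,0,0],[0,0,-0.016],0],
    [[0,0,0],[0,0,-0.016],0],
    [[0,0,0],[0,0,0],0],
    [[0,0,0],[0,0,0],0],
  ],
)

```text
time: 3.82
eef_pos: [0.54, 0.0631, 0.1608]
tcp_rot: [0.707, 0.707, -0.001, -0.001]
contact_force: [-0.0, 0.0, -0.1]
opening: -0.001
finger_force: 0.0
```

>>> drive_tool(
  moves=[
    [[0,0,0],[0,0,0.011],0],
    [[0,0,0],[0,0,0.011],0],
    [[0,0,0],[0,0,0.01],0],
    [[0,0,0],[0,0,0],0],
    [[0,0,0],[0,0,0],0],
  ],
)

```text
time: 4.45
eef_pos: [0.5414, 0.063, 0.1349]
tcp_rot: [0.707, 0.707, -0.001, -0.001]
contact_force: [-11.3, -0.3, 26.8]
opening: -0.001
finger_force: 13.1
```

>>> drive_tool(
  moves=[
    [[0,0,0],[0,0,-0.016],0],
    [[0,0,0],[0,0,-0.016],0],
    [[0,0,0],[0,0,0],0],
    [[0,0,0],[0,0,0],0],
  ],
)

```text
time: 4.95
eef_pos: [0.5401, 0.0631, 0.1608]
tcp_rot: [0.707, 0.707, -0.001, -0.001]
contact_force: [-0.3, 0.4, -1.1]
opening: 0.001
finger_force: 0.0
```

Run:
```python
from h import *
b=snap("side","pics/s2.png");c=snap("scene","pics/a3.png")
f=lambda p,y,x:cv2.resize(cv2.imread(p)[y:y+75,x:x+50],(400,600),interpolation=cv2.INTER_CUBIC)
cv2.imwrite("pics/c2.png",np.hstack([f("pics/a3.png",160,212),f("pics/s2.png",160,250)]))
print(ctrl.get_state()["time"])
```

```text
5.05
```

View pics/c2.png

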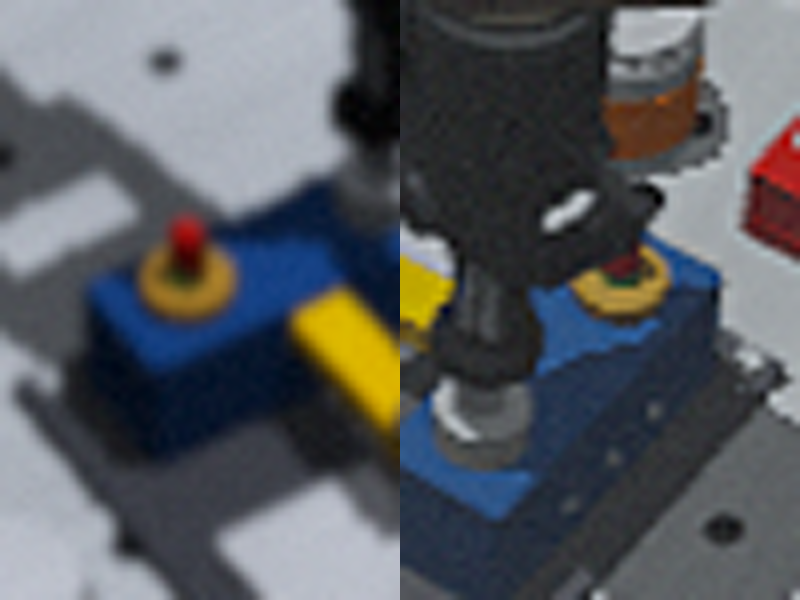

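The pin stands part way out, with the green band just starting to show at its foot (scene crop, about (180,272)). More strokes are needed, and extra ones do no harm.

>>> drive_tool(
  moves=[
    [[0,0,0],[0,0,0.011],0],
    [[0,0,0],[0,0,0.011],0],
    [[0,0,0],[0,0,0.01],0],
    [[0,0,0],[0,0,0],0],
    [[0,0,0],[0,0,0],0],
  ],
)

```text
time: 5.68
eef_pos: [0.5417, 0.063, 0.1349]
tcp_rot: [0.707, 0.707, -0.001, -0.0]
contact_force: [-10.5, -1.0, 24.4]
opening: 0.002
finger_force: 12.1
```

>>> drive_tool(
  moves=[
    [[0,0,0],[0,0,-0.016],0],
    [[0,0,0],[0,0,-0.016],0],
    [[0,0,0],[0,0,0],0],
    [[0,0,0],[0,0,0],0],
  ],
)

```text
time: 6.18
eef_pos: [0.5401, 0.0631, 0.1609]
tcp_rot: [0.707, 0.707, -0.001, -0.001]
contact_force: [0.7, -0.2, -0.8]
opening: -0.001
finger_force: 0.0
```

>>> drive_tool(
  moves=[
    [[0,0,0],[0,0,0.011],0],
    [[0,0,0],[0,0,0.011],0],
    [[0,0,0],[0,0,0.01],0],
    [[0,0,0],[0,0,0],0],
    [[0,0,0],[0,0,0],0],
  ],
)

```text
time: 6.8
eef_pos: [0.5415, 0.063, 0.1349]
tcp_rot: [0.707, 0.707, -0.001, -0.0]
contact_force: [-11.3, 0.4, 25.3]
opening: -0.001
finger_force: 13.1
```

>>> drive_tool(
  moves=[
    [[0,0,0],[0,0,-0.016],0],
    [[0,0,0],[0,0,-0.016],0],
    [[0,0,0],[0,0,0],0],
    [[0,0,0],[0,0,0],0],
  ],
)

```text
time: 7.3
eef_pos: [0.54, 0.0631, 0.1608]
tcp_rot: [0.707, 0.707, -0.001, -0.001]
contact_force: [0.2, -0.4, -0.2]
opening: -0.001
finger_force: 0.0
```

>>> drive_tool(
  moves=[
    [[0,0,0],[0,0,0.011],0],
    [[0,0,0],[0,0,0.011],0],
    [[0,0,0],[0,0,0.01],0],
    [[0,0,0],[0,0,0],0],
    [[0,0,0],[0,0,0],0],
  ],
)

```text
time: 7.92
eef_pos: [0.5414, 0.063, 0.1349]
tcp_rot: [0.707, 0.707, -0.001, -0.001]
contact_force: [-11.4, -0.1, 26.5]
opening: 0.003
finger_force: 13.1
```

>>> drive_tool(
  moves=[
    [[0,0,0],[0,0,-0.016],0],
    [[0,0,0],[0,0,-0.016],0],
    [[0,0,0],[0,0,0],0],
    [[0,0,0],[0,0,0],0],
  ],
)

```text
time: 8.43
eef_pos: [0.5401, 0.0631, 0.1608]
tcp_rot: [0.707, 0.707, -0.001, -0.001]
contact_force: [0.4, -0.2, -1.0]
opening: 0.002
finger_force: 0.0
```

>>> drive_tool(
  moves=[
    [[0,0,0],[0,0,0.011],0],
    [[0,0,0],[0,0,0.011],0],
    [[0,0,0],[0,0,0.01],0],
    [[0,0,0],[0,0,0],0],
    [[0,0,0],[0,0,0],0],
  ],
)

```text
time: 9.05
eef_pos: [0.5414, 0.063, 0.1349]
tcp_rot: [0.707, 0.707, -0.001, -0.001]
contact_force: [-11.5, -0.4, 25.7]
opening: -0.0
finger_force: 13.1
```

>>> drive_tool(
  moves=[
    [[0,0,0],[0,0,-0.02],0],
    [[0,0,0],[0,0,-0.04],0],
    [[0,0,0],[0,0,-0.04],0],
    [[0,0,0],[0,0,0],0],
    [[0,0,0],[0,0,0],0],
  ],
)

```text
time: 9.68
eef_pos: [0.5401, 0.0631, 0.2283]
tcp_rot: [0.707, 0.707, -0.001, -0.001]
contact_force: [-0.3, 0.7, -0.1]
opening: -0.004
finger_force: 0.0
```

Run:
```python
from h import *
b=snap("side","pics/s3.png");c=snap("scene","pics/a4.png")
f=lambda p,y,x:cv2.resize(cv2.imread(p)[y:y+75,x:x+50],(400,600),interpolation=cv2.INTER_CUBIC)
cv2.imwrite("pics/c3.png",np.hstack([f("pics/a4.png",160,220),f("pics/s3.png",160,245)]))
print(ctrl.get_state()["time"])
```

```text
9.775
```

View pics/c3.png

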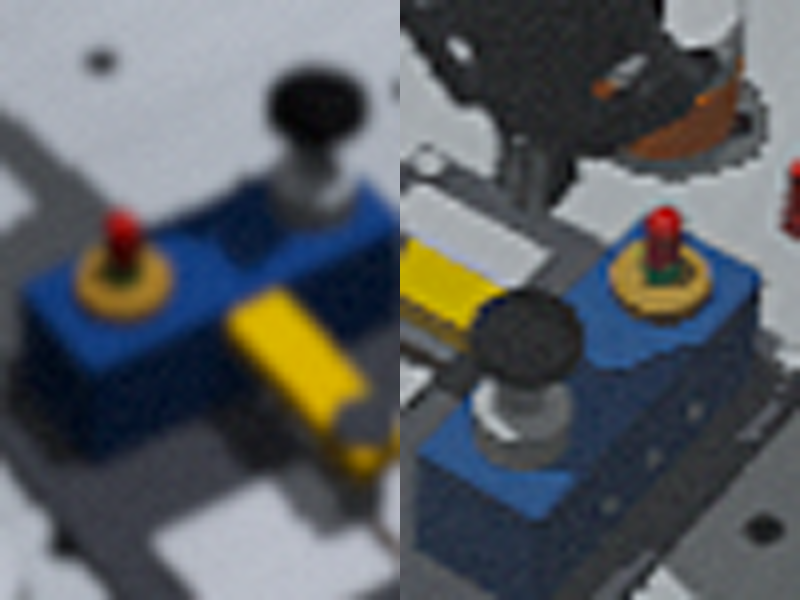

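The knob is up, and the pin stands well out with green all round its foot. Two more strokes, compared before and after, will show whether it has reached its stop.

>>> drive_tool(
  moves=[
    [[0,0,0],[0,0,0.04],0],
    [[0,0,0],[0,0,0.04],0],
    [[0,0,0],[0,0,0.01],0],
    [[0,0,0],[0,0,0.01],0],
    [[0,0,0],[0,0,0],0],
  ],
)

```text
time: 10.4
eef_pos: [0.5399, 0.0631, 0.1349]
tcp_rot: [0.707, 0.707, -0.003, -0.003]
contact_force: [-14.4, -1.3, 25.4]
opening: -0.003
finger_force: 12.3
```

>>> drive_tool(
  moves=[
    [[0,0,0],[0,0,-0.016],0],
    [[0,0,0],[0,0,-0.016],0],
    [[0,0,0],[0,0,0],0],
    [[0,0,0],[0,0,0],0],
  ],
)

```text
time: 10.9
eef_pos: [0.5405, 0.063, 0.1615]
tcp_rot: [0.707, 0.707, -0.0, -0.001]
contact_force: [0.1, -0.3, 0.4]
opening: 0.003
finger_force: 0.0
```

>>> drive_tool(
  moves=[
    [[0,0,0],[0,0,0.011],0],
    [[0,0,0],[0,0,0.011],0],
    [[0,0,0],[0,0,0.01],0],
    [[0,0,0],[0,0,0],0],
    [[0,0,0],[0,0,0],0],
  ],
)

```text
time: 11.52
eef_pos: [0.5417, 0.063, 0.1349]
tcp_rot: [0.707, 0.707, -0.001, -0.0]
contact_force: [-10.1, -0.1, 25.6]
opening: 0.0
finger_force: 12.8
```

>>> drive_tool(
  moves=[
    [[0,0,0],[0,0,-0.02],0],
    [[0,0,0],[0,0,-0.04],0],
    [[0,0,0],[0,0,-0.04],0],
    [[0,0,0],[0,0,0],0],
    [[0,0,0],[0,0,0],0],
  ],
)

```text
time: 12.15
eef_pos: [0.5401, 0.0631, 0.2283]
tcp_rot: [0.707, 0.707, -0.001, -0.001]
contact_force: [-0.2, -1.0, -1.1]
opening: 0.0
finger_force: 0.0
```

Run:
```python
from h import *
b=snap("side","pics/s4.png");c=snap("scene","pics/a5.png")
for p,q,y,x in (("s3","s4",178,268),("a4","a5",180,226)):
    A,B=[cv2.imread(f"pics/{n}.png").astype(float)[y:y+26,x:x+20] for n in (p,q)]
    print(p,abs(A-B).mean(),abs(A-B).max())
for c_,n in ((b,"s4"),(c,"a5")):
    base=at(c_,(277.5,194.4) if n=="s4" else (235.4,195.2),.085)
    print(proj(c_,[[*base[:2],z] for z in (.105,.110,.115,.120)]))
    I=cv2.imread(f"pics/{n}.png").astype(int);m=(I[...,2]>110)&(I[...,1]<60)
    u,v=base_px=(277,190) if n=="s4" else (235,190)
    r,k=np.nonzero(m[v-12:v+10,u-8:u+8]);print("red rows",r.min()+v-12,r.max()+v-12,"col",k.mean()+u-8)
print(ctrl.get_state()["contact_force"])
```

```text
s3 2.4288461538461537 14.0
a4 2.1839743589743588 12.0
[[277.90034455 190.15226207]
 [278.00149538 189.0777762 ]
 [278.10307647 187.99820907]
 [278.20508999 186.91353004]]
red rows 186 189 col 277.5
[[235.31911202 190.95438987]
 [235.29866458 189.87828324]
 [235.27812597 188.79620478]
 [235.2574957  187.7081087 ]]
red rows 187 189 col 234.57142857142858
[0.26845162 0.27291376 0.74810927]
```

The pin did not move over two extra strokes (only noise differs), and its tip is at about 120 mm, so it is fully out.

```bash
python3 -c "
from plant import ctrl
print(ctrl.sign_off())"
```

```text
the job is handed in; nothing more can be done
None
```

The clamp is pumped up and the job handed in: after nine full strokes the red pin is fully out with its green band showing, the knob is up and let go, and nothing but the knob was touched; the sign-off gave no verdict.

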